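# Set out the stamping board and the topping jars

## Robot

A 6-joint arm with a two-finger parallel gripper is mounted at the origin on a cart in front of the work surface, level with it; the furniture and walls round the work are solid. World frame = base frame: x ahead of the robot, y to its left, z up, the work surface at z = 0. Lengths are in m, angles in degrees, forces in N, time in s.
With the tool pointing down it reaches from about 0.25 to 0.725 m from the base axis. Payload 9.7 kg.
Tool frame: the origin (TCP) lies at the very end of the fingers, on their centre line; the grasp point (between the pads) lies 19 mm behind it; z points along the fingers, y is the line along which they close (so a half turn about z gives the same grasp; the last joint's range is limited). The gripper opens to 85 mm and grips with 20 to 120 N. Pads are 22 mm wide; open, the fingers measure 114 mm over their backs; the gripper's body (76 mm by 85 mm) begins 54 mm behind the grasp point. The pads swing forward as they close: fully open they stand 13 mm farther back than shut.
Start: joints at [-76.719, 4.979, 10.078, 95.1, 0, 90], TCP at [0.126, -0.535, 0.198] pointing down, gripper open.
Joint ranges: [-179.16, 179.16], [-48.56, 103.87], [-65.8, 70.77], [-126.05, 130.52], [-82.76, 87.17], [-180, 180]. Speed limits (degrees/s): [127.2, 127.2, 147.25, 180, 180, 180].

## Interface

Orientations are given as [roll, pitch, yaw] about the fixed x, y, z axes, in that order (R = Rz(yaw) Ry(pitch) Rx(roll)).
In Python, from workcell import bot, viewer, finder gives the robot as it stands. The module is installed in compiled form; this text tells all that it offers.
- The arm moves only by the shell command python3 -m inch 'ROWS' [FORCE]. ROWS is JSON, a list that holds one entry, the list of rows, each a list of 7 numbers: the opening in per cent of the stroke, from 0 (shut) to 100 (fully open), then the shift along the tool's x, y, z in mm, then the turn, a rotation vector about the tool's x, y, z in degrees. In form: [[[grip, tx, ty, tz, ax, ay, az], ...]]. A call has 1 to 8 rows; each row shifts and turns the commanded pose from where the row before left it, along the tool's axes as they then stand; what a row does not reach is not made up. A row lasts 1/8 s, in which the tool goes at most 62.5 mm and 10.7 degrees, less where a joint would pass 70% of its speed; a pose out of reach is approached as far as the arm can. A call with a gripper value outside its range is refused whole. The fingers move at their own pace and stop on an object; FORCE is the grip in N (left out, the last holds). Time passes only in rows, so rows that do not move let the fingers close. It gives the time, the measured TCP pose, the force, the opening and the grip force at its end, in the units of the state.
- bot.get_obs(): the state, without advancing time (a new reading comes with each control period).
- viewer.camera(name): name is "scene" or "top"; returns a dict with "pixels" (400x640x3 uint8, red, green, blue), "vfov" (degrees; the focal length in pixels is half the picture's height over the tangent of half this angle, whatever the lens; pixels are square), "cx", "cy" (the principal point, pixels), "k1" (the pictures are not rectified: a ray, as slopes to the right and down, at radius r is drawn at 1 + k1 r^2 times it, then the intrinsics apply), "R" (3x3) and "t" (3): a world point X has camera coordinates R X + t. Camera axes: x right, y down, z forward; pixel columns grow to the right and rows downward; lengths in m; the calibration is good to about 2 mm. A picture is of the moment at which its call begins. There is no depth.
- bot.job_done(): hands the job in; it is judged then, once.
Trained networks look in the newest picture that a camera, given by its name, has taken for a name from the list of things; names that differ only in an ending like _2 or _b are one class to them, and where a whole thing is asked for, a point or a joint stands for the part that bears it (a point fixed in the world has none). Each returns a list of dicts, best first, with "conf" (0 to 1); they miss things now and then, are a little off and sometimes report something else, mostly with a low value. They report only what shows in the picture. A call takes as long as a camera call. They do not tell look-alikes from the thing itself.
- finder.outline_of(camera, thing): "pixels" (400x640 bool, what is visible of it) and "extent" ([centre column, centre row, width, height] in pixels, round what is visible of it).
- finder.mark_of(camera, thing): "position" ([column, row] in pixels: a listed point, or the origin of a listed thing).
The state is a dict: "time": time; "q": joint angles; "qd": joint speeds; "joint_efforts": joint torques, N m; "ee_pos": TCP position; "tcp_rot": TCP orientation; "wrist_force": force on the tool from outside, world axes, zero at the start; "torque": the same for the moment, N m; "opening": finger opening in m; "grasp_force": force on a finger pad.
Only numpy, scipy, OpenCV 4.12 (cv2) and the standard library are available. Lean on these libraries where they do the work, as an engineer would, in place of code of your own. Each camera call takes 0.05 s, during which the arm holds its last target. There are 200 camera calls.

## Task

Set out the stamping place: on the walnut board stand the rice cake from the table on the middle square, with the dark stamp on the square to the left of it and the pale stamp on the square to the right of it (left and right as the robot sees them). On the round white plate stand the cream-lidded jar in the centre and put the red-lidded jar squarely on top of it. All five stand upright, centred and let go, and the timer, ring cutter and spice jar stay where they are.

Things in the scene. Friction and masses are not known exactly. Their poses are not given: they have to be found in the camera images.
- board: dark walnut setting-out board, 90 (x) x 270 (y) x 12 mm thick, lying fixed on the table, with a row of three pale inlaid 60 mm squares flush with its top. Origin: centre of its underside (top surface 12 mm above it). Its x axis points away from the robot, its y axis to the robot's left along the row: square centres at y = +85 mm (left), 0 (middle), -85 mm (right). Turned at most 0.2 rad; a brass strip marks its near edge.
- plate: round white ceramic cake plate with a thin grey ring, 120 mm diameter, 10 mm thick, flat top, fixed on the table. Origin: centre of its underside (top surface 10 mm above it).
- cake_mid (a point): the single white rice cake with a pink stamped top that stands by itself on the table (not those on the slatted board at the right), 51 x 51 mm at the foot and slightly narrower on top, 35 mm high; rigid enough to pinch by two opposite sides. Point: its centre, 17.5 mm above its underside. z up, x and y square to its sides.
- dark_stamp_mid (a point): dark brown wooden cake stamp standing on its face: a square foot 36 x 36 x 21 mm, above it a round handle about 24 mm thick, 74 mm high in all; pinch the handle 45 to 65 mm above that surface. Point: its centre, 36 mm above the surface it stands on. z up, x and y square to the foot.
- pale_stamp_mid (a point): pale brown wooden cake stamp, same shape and size as the dark one: foot 36 x 36 x 21 mm, handle about 24 mm thick, 74 mm high. Point: its centre, 36 mm above the surface it stands on. z up, x and y square to the foot.
- cream_jar_mid (a point): the larger glass jar, with green contents and a cream-white screw lid, 59 mm across, 62 mm high to the flat lid top. To the touch its body is a 52 x 52 mm square block along its x and y, so close the fingers along its x or y axis. Its x axis starts within 0.3 rad of the world's x. Point: its centre, 31 mm above its underside; z up.
- red_jar_mid (a point): the smaller glass jar, with brown contents and a red screw lid, 53 mm across, 55 mm high. To the touch its body is a 47 x 47 mm square block along its x and y, so close the fingers along its x or y axis. Its x axis starts within 0.3 rad of the world's x. Point: its centre, 27.5 mm above its underside; z up.
- timer: bystander: round white kitchen timer with a teal knob, 72 mm across, 48 mm high, loose, at the right of the table. Origin: centre of its underside.
- ring_cutter: bystander: thin steel ring cutter, 64 mm across, 36 mm high, loose, in the row with the five things. Origin: centre of its underside.
- spice_jar: bystander: white spice jar with a dark top, 41 mm across, 96 mm high, loose, at the left of the table. Origin: centre of its underside.
Things that resemble listed ones, but are neither listed nor needed, are in the scene too. Leave any purple or yellow look-alike of the part that bears cake_mid alone.

How it is judged (in metres and radians):
At the end, for the whole second after the job is handed in: Cake, dark and pale stamp stand on the middle, left and right square, within 15 mm of its centre along each board axis; cream jar within 15 mm of the plate's centre, red jar on its lid within 13 mm of its axis; all upright within 0.12 rad, at rest, not touched (x of cake_mid in the frame of board between -0.015 and 0.015 m and y of cake_mid in the frame of board between -0.015 and 0.015 m and z of cake_mid in the frame of board between 0.0235 and 0.0355 m and x of dark_stamp_mid in the frame of board between -0.015 and 0.015 m and y of dark_stamp_mid in the frame of board between 0.07 and 0.1 m and z of dark_stamp_mid in the frame of board between 0.042 and 0.054 m and x of pale_stamp_mid in the frame of board between -0.015 and 0.015 m and y of pale_stamp_mid in the frame of board between -0.1 and -0.07 m and z of pale_stamp_mid in the frame of board between 0.042 and 0.054 m and horizontal distance between cream_jar_mid and plate below 0.015 m and z of cream_jar_mid in the frame of plate between 0.035 and 0.047 m and horizontal distance between red_jar_mid and cream_jar_mid below 0.013 m and z of red_jar_mid in the frame of plate between 0.0925 and 0.1065 m and angle between each of cake_mid, dark_stamp_mid, pale_stamp_mid, cream_jar_mid, red_jar_mid's own z axis and vertical below 0.12 rad and linear speed of each of cake, dark_stamp, pale_stamp, cream_jar, red_jar below 0.01 m/s and contact force between the fingers and cake below 0.2 N and contact force between the fingers and dark_stamp below 0.2 N and contact force between the fingers and pale_stamp below 0.2 N and contact force between the fingers and cream_jar below 0.2 N and contact force between the fingers and red_jar below 0.2 N).
It fails at once if the timer is pushed more than 25 mm out of its place or knocked over (distance of timer from where it was at the start of the episode above 0.025 m or angle between timer's own z axis and vertical above 0.5 rad).
It fails at once if the ring cutter is pushed more than 25 mm out of its place or knocked over (distance of ring_cutter from where it was at the start of the episode above 0.025 m or angle between ring_cutter's own z axis and vertical above 0.5 rad).
It fails at once if the spice jar is pushed more than 25 mm out of its place or knocked over (distance of spice_jar from where it was at the start of the episode above 0.025 m or angle between spice_jar's own z axis and vertical above 0.5 rad).
It fails at once if one of the five things is knocked over (angle between any of cake_mid, dark_stamp_mid, pale_stamp_mid, cream_jar_mid, red_jar_mid's own z axis and vertical above 0.8 rad).
It also fails if it takes over 122 s, if anything falls off the work surface, if the arm or the gripper's body presses on something with over 40 N, if the wrist force passes 120 N, or if a joint passes its speed limit or range.

## Working session

There is one attempt and no reset: what is moved stays moved. The work goes in short steps, Python scripts to look and compute and a shell command to move; the robot and the scene stay as the last step left them, time stands still between calls to the robot, and variables do not carry over. Pictures are saved under pics/ and viewed, at most 14 in all, crops included, and the job is handed in when it is done.

```bash
mkdir -p pics; cat > h.py <<'E'
import numpy as np, cv2
from workcell import bot, viewer, finder
def ray(c,px):
    f=200/np.tan(np.radians(c["vfov"])/2)
    K=np.array([[f,0,c["cx"]],[0,f,c["cy"]],[0,0,1.]])
    u=cv2.undistortPoints(np.array([[px]],float),K,np.array([c["k1"],0,0,0,0.]))[0,0]
    R=np.array(c["R"]);t=np.array(c["t"]); return -R.T@t, R.T@np.array([u[0],u[1],1.])
def at(c,px,z):
    o,d=ray(c,px); return (o+d*(z-o[2])/d[2])[:2]
def proj(c,X):
    f=200/np.tan(np.radians(c["vfov"])/2)
    p=np.array(c["R"])@np.array(X,float)+np.array(c["t"]); u=p[:2]/p[2]; u=u*(1+c["k1"]*(u@u))
    return u*f+[c["cx"],c["cy"]]
Z=dict(board=0,plate=0,cake_mid=.0175,dark_stamp_mid=.036,pale_stamp_mid=.036,cream_jar_mid=.031,red_jar_mid=.0275,timer=0,ring_cutter=0,spice_jar=0)
E
python3 - <<'E'
from h import *
for n in ("scene","top"):
    c=viewer.camera(n); cv2.imwrite(f"pics/{n}0.png",c["pixels"][:,:,::-1])
    print(n,c["vfov"],c["k1"],-np.array(c["R"]).T@c["t"])
    for k,z in Z.items():
        for m in finder.mark_of(n,k)[:4]:
            print(k,round(m["conf"],2),np.round(m["position"]),np.round(at(c,m["position"],z),4))
print(bot.get_obs())
E
```

```text
scene 48.29720748097376 -0.011259888173337732 [-0.16844174  0.60943137  1.08435692]
board 0.97 [343. 193.] [ 0.61   -0.0919]
plate 0.85 [272. 228.] [0.6295 0.1803]
cake_mid 0.71 [399. 209.] [ 0.4332 -0.1769]
cake_mid 0.63 [256. 180.] [0.8281 0.1113]
dark_stamp_mid 0.75 [432. 184.] [ 0.4344 -0.3294]
dark_stamp_mid 0.63 [412. 165.] [ 0.5383 -0.3428]
pale_stamp_mid 0.69 [337. 242.] [0.4414 0.0738]
pale_stamp_mid 0.45 [396. 208.] [ 0.4292 -0.1586]
cream_jar_mid 0.8 [300. 264.] [0.4477 0.2062]
red_jar_mid 0.96 [256. 284.] [0.47   0.3398]
red_jar_mid 0.58 [220. 272.] [0.5672 0.3981]
timer 0.76 [406. 163.] [ 0.5834 -0.3662]
ring_cutter 0.72 [374. 228.] [ 0.4312 -0.0687]
ring_cutter 0.53 [409. 167.] [ 0.5641 -0.3633]
spice_jar 0.88 [218. 274.] [0.5823 0.3998]
top 56.97783619710721 0.02891828308838082 [0.46625406 0.03117627 1.28696202]
board 0.61 [342. 200.] [ 0.6047 -0.081 ]
board 0.23 [423. 207.] [ 0.5738 -0.3641]
plate 0.63 [269. 192.] [0.6367 0.1765]
plate 0.51 [374. 243.] [ 0.4519 -0.1868]
cake_mid 0.72 [374. 244.] [ 0.4484 -0.184 ]
cake_mid 0.63 [283. 134.] [0.8391 0.1235]
cake_mid 0.48
[... 453 characters left out ...]
[374. 241.] [ 0.4592 -0.1871]
{'time': 1.1, 'q': array([-7.67177893e+01,  4.97955286e+00,  1.00780687e+01,  9.50980081e+01,
        2.23039233e-04,  8.99999526e+01]), 'qd': array([ 0.03732362,  0.00291886, -0.06169564, -0.01906746,  0.04464816,
        0.04760244]), 'joint_efforts': array([-1.38236235e-03, -5.20112979e+01,  4.64861262e+01,  2.07539721e-03,
       -2.89310822e-05,  1.16037577e-05]), 'ee_pos': array([ 0.12636421, -0.53529516,  0.19777657]), 'tcp_rot': array([ 1.79999492e+02, -2.23038813e-04,  1.32822580e+01]), 'wrist_force': array([ 0.37553292, -0.83888931,  0.2630558 ]), 'torque': array([0.0294904 , 0.00825178, 0.01832025]), 'grasp_force': 0.0, 'opening': 0.08569214727950797}
```

View pics/scene0.png

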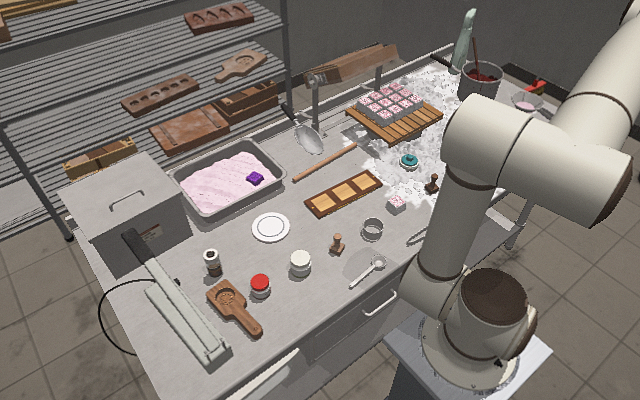

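View pics/top0.png

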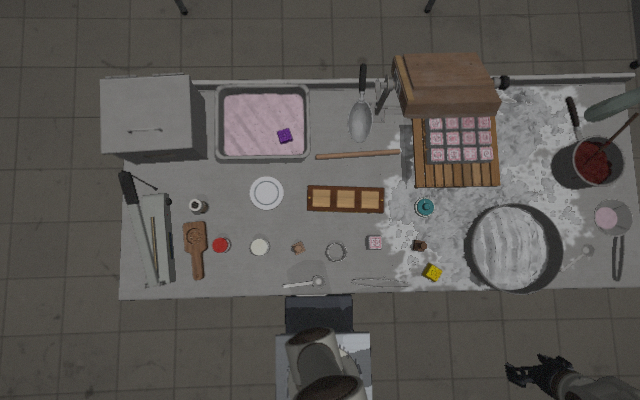

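The scene view shows, left to right, the red jar (260,285), cream jar (300,262), pale stamp (337,243), ring cutter (373,229), cake (398,203) and dark stamp (432,184).

These could be taken for the cake:
- the white and pink cake on the table, top (375,242)
- the purple one in the tray, top (285,135)
- the yellow one, top (432,272)
- the tray of twelve, top (460,140)

I choose top (375,242). Next I check it in a close crop and refine the poses.

```bash
python3 - <<'E'
from h import *
C={n:viewer.camera(n) for n in("top","scene")}
tiles=[]
for n,ctr in (("top",[(375,243),(420,245),(259,246),(221,245),(298,248),(345,199)]),("scene",[(398,204),(432,184),(300,263),(260,286),(337,243),(271,228)])):
    row=[]
    for u,v in ctr:
        h=25 if (u,v)!=(345,199) else 48
        row.append(cv2.resize(C[n]["pixels"][v-h:v+h,u-h:u+h,::-1],(264,264),interpolation=cv2.INTER_CUBIC))
    tiles+= [np.hstack(row[:3]),np.hstack(row[3:])]
im=np.vstack(tiles); im=cv2.resize(im,None,fx=.56,fy=.56) if 0 else im
cv2.imwrite("pics/c1.png",im[:528]); cv2.imwrite("pics/c2.png",im[528:])
for n in C:
  for k in Z:
    for o in finder.outline_of(n,k)[:2]:
        m=np.uint8(o["pixels"]); p=cv2.findNonZero(m)
        if p is None: continue
        r=cv2.minAreaRect(p); 
        print(n,k,round(o["conf"],2),len(p),np.round(o["extent"],1),np.round(p[:,0].mean(0),1))
        if k=="board" and n=="top":
            b=cv2.boxPoints(r); print("board corners",np.round([at(C[n],q,.012) for q in b],3))
E
```

```text
top board 0.68 1965 [344.1 196.8  77.5  25.1] [345.5 198.9]
board corners [[ 0.567  0.046]
 [ 0.66   0.041]
 [ 0.647 -0.23 ]
 [ 0.553 -0.223]]
top plate 0.77 945 [268.4 191.1  35.7  33.7] [266.8 192.7]
top plate 0.68 1990 [343.6 197.5  76.5  26.4] [345.4 198.8]
top cake_mid 0.82 233 [431.  276.4  20.6  19.1] [431.1 272. ]
top cake_mid 0.75 207 [376.  243.3  13.7  13.7] [373.9 242.3]
top dark_stamp_mid 0.69 135 [419.4 243.9  18.5  12.2] [419.1 245.1]
top pale_stamp_mid 0.52 112 [300.3 248.7  13.   13.6] [298.7 247.9]
top cream_jar_mid 0.62 317 [423.2 210.3  23.   22. ] [423.9 207. ]
top cream_jar_mid 0.58 256 [221.4 243.8  19.4  20.7] [221.2 244.7]
top red_jar_mid 0.57 221 [221.8 244.   19.6  16.8] [221.  244.9]
top timer 0.59 316 [424.  208.9  17.2  24.3] [423.5 207. ]
top spice_jar 0.47 241 [201.  207.2  17.4  16.4] [198.4 205.9]
top spice_jar 0.38 243 [220.6 244.3  22.   20.8] [221.3 244.8]
scene board 0.75 1642 [342.4 196.5  81.1  47. ] [342.  193.3]
scene board 0.17 407 [257.1 287.4  21.7  25.4] [259.7 286. ]
scene plate 0.6 944 [271.  229.   34.4  36. ] [270.1 227.5]
scene cake_mid 0.63 261 [395.9 204.4  18.2  16.7] [395.4 205.2]
scene pale_stamp_mid 0.65 223 [338.8 244.9  12.3  24.5] [336.3 244.9]
scene cream_jar_mid 0.94 511 [299.5 264.2  19.7  28.2] [300.1 263.5]
scene red_jar_mid 0.87 396 [259.7 286.8  17.8  26.3] [259.6 286.4]
scene timer 0.6 287 [411.3 164.   20.6  18.6] [409.4 162.9]
scene ring_cutter 0.71 353 [373.4 229.   19.6  21.2] [371.8 227.6]
scene spice_jar 0.83 432 [213.7 263.2  17.5  32.6] [212.7 263.7]
```

View pics/c1.png

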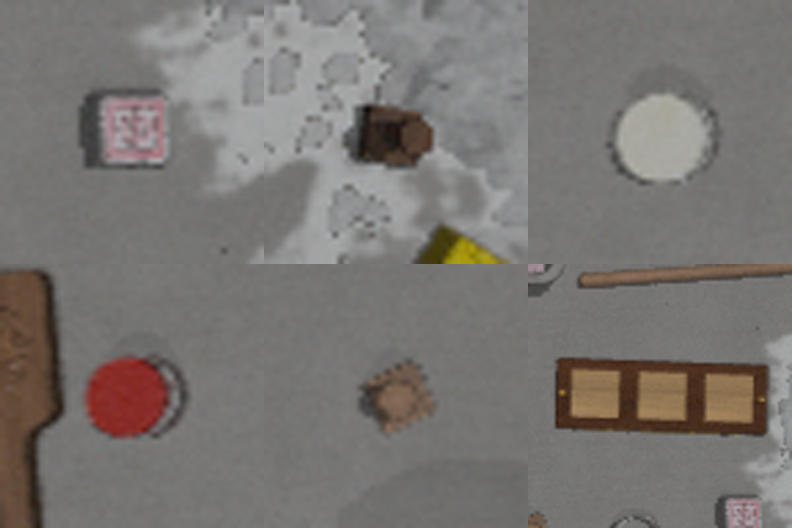

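View pics/c2.png

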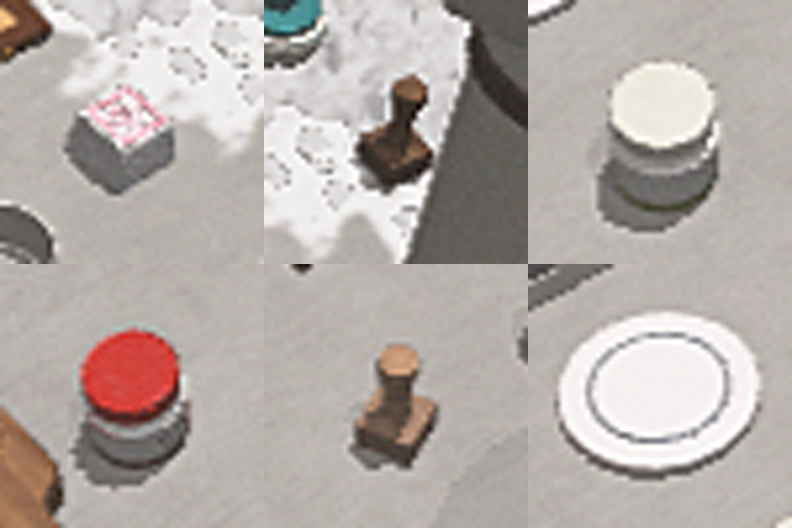

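The crops confirm the cake choice: white sides and a pink top, nearly axis-aligned, at top (375,242). The jar lids, stamp handles and board are sharp as well. I'll compute positions from the feature centres.

```bash
python3 - <<'E'
from h import *
C={n:viewer.camera(n) for n in("top","scene")}
def p(n,k,px,z): print(n,k,np.round(at(C[n],px,z),4))
def s(u,v,x,y,sc=5.28,h=25): return (u-h+x/sc-.5, v-h+y/sc-.5)
p("top","cake",s(375,243,135,131),.035); p("scene","cake",s(398,204,125,116),.035)
p("top","dark",s(420,245,150,138),.074); p("scene","dark",s(432,184,146,86),.074)
p("top","cream",s(259,246,133,138),.062); p("scene","cream",s(300,263,133,103),.062)
p("top","red",s(221,245,127,133),.055); p("scene","red",s(260,286,131,111),.055)
p("top","pale",s(298,248,135,133),.074); p("scene","pale",s(337,243,135,94),.074)
p("scene","plate",s(271,228,130,123),.01)
for x,y in((30,94),(240,104),(238,172),(28,162),(134.5,132)): p("top","board",s(345,199,x,y,2.75,48),.012)
# colour-based refinement in both cameras
for n,c in C.items():
    im=c["pixels"]; hsv=cv2.cvtColor(im,cv2.COLOR_RGB2HSV)
    def cen(mask,u,v,h):
        m=np.zeros(mask.shape,bool); m[v-h:v+h,u-h:u+h]=mask[v-h:v+h,u-h:u+h]
        _,l,st,ce=cv2.connectedComponentsWithStats(np.uint8(m)); i=1+st[1:,4].argmax(); return ce[i],st[i]
    H,S,V=[hsv[:,:,i].astype(int) for i in range(3)]
    q,w=cen((S>150)&((H<8)|(H>172)),*((221,245) if n=="top" else (260,286)),20); print(w); p(n,"red*",q,.055)
    white=(S<25)&(V>195)
    q,w=cen(white,*((267,193) if n=="top" else (271,228)),26); print(w);p(n,"plate*",q,.01)
    q,w=cen((V>185),*((259,246) if n=="top" else (300,255)),14); print(w);p(n,"cream*",q,.062)
    sq=(H>8)&(H<25)&(S>60)&(V>120)
    for k,(u,v) in enumerate(((320,197),(346,199),(370,200)) if n=="top" else ((320,202),(344,191),(368,181))):
        q,w=cen(sq,u,v,11); print(w);p(n,"square",q,.012)
E
```

```text
top cake [ 0.4536 -0.1838]
scene cake [ 0.4533 -0.1828]
top dark [ 0.4394 -0.3336]
scene dark [ 0.4356 -0.333 ]
top cream [0.4495 0.2045]
scene cream [0.4492 0.2037]
top red [0.4592 0.3336]
scene red [0.4554 0.3343]
top pale [0.4429 0.0752]
scene pale [0.4372 0.0783]
scene plate [0.6341 0.1851]
top board [0.659  0.0408]
top board [ 0.6402 -0.2263]
top board [ 0.5536 -0.2199]
top board [0.5724 0.0451]
top board [ 0.6074 -0.0906]
[213 238  14  14 166]
top red* [0.459  0.3336]Traceback (most recent call last):
  File "<stdin>", line 21, in <module>
  File "<stdin>", line 17, in cen
ValueError: attempt to get argmax of an empty sequence
```

```bash
cat > d.py <<'E'
import sys
from h import *
from scipy.spatial.transform import Rotation as Ro
def need(x,y,z,psi):
    o=bot.get_obs(); R=Ro.from_euler('xyz',o["tcp_rot"],degrees=True); T=Ro.from_euler('xyz',[180,0,psi],degrees=True)
    print("shift mm",np.round(R.inv().apply(np.array([x,y,z])-o["ee_pos"])*1000,1),"turn",np.round((R.inv()*T).as_rotvec(degrees=True),1),
     "| t",round(o["time"],2),"open",round(o["opening"]*1000,1),"F",round(o["grasp_force"],1),"w",np.round(o["wrist_force"],1),"z",np.round(o["ee_pos"],4))
if __name__=="__main__": need(*map(float,sys.argv[1:5]))
E
python3 -m inch '[[[100,0,0,0,0,0,8],[100,0,0,0,0,0,8],[100,0,0,0,0,0,0]]]' 40; python3 d.py .4535 -.183 .12 -3
```

```text
time: 2.68
ee_pos: [0.1264, -0.5353, 0.1978]
tcp_rot: [180.0, -0.0, -2.7]
wrist_force: [-0.2, 0.3, 0.5]
opening: 0.0849
grasp_force: 0.0
shift mm [ 310.4 -367.1   77.8] turn [ 0.  -0.   0.3] | t 2.67 open 84.9 F 0.0 w [-0.2  0.3  0.5] z [ 0.1264 -0.5353  0.1978]
```

```bash
python3 -m inch '[[[100,40,-48,0,0,0,0],[100,40,-48,0,0,0,0],[100,40,-48,0,0,0,0],[100,40,-48,0,0,0,0],[100,40,-48,0,0,0,0],[100,40,-48,0,0,0,0],[100,40,-48,0,0,0,0],[100,30,-31,40,0,0,0]]]'; python3 -m inch '[[[100,0,0,0,0,0,0],[100,0,0,0,0,0,0]]]' ; python3 d.py .4535 -.183 .003 -2.7
```

```text
time: 3.68
ee_pos: [0.4563, -0.1818, 0.1599]
tcp_rot: [179.9, -0.3, -2.4]
wrist_force: [1.1, -2.2, -0.6]
opening: 0.0855
grasp_force: 0.0
time: 3.92
ee_pos: [0.4532, -0.1835, 0.1582]
tcp_rot: [180.0, 0.0, -2.6]
wrist_force: [-0.5, 0.8, 0.0]
opening: 0.0856
grasp_force: 0.0
shift mm [  0.3  -0.6 155.2] turn [0.  0.  0.1] | t 3.92 open 85.6 F 0.0 w [-0.5  0.8  0. ] z [ 0.4532 -0.1835  0.1582]
```

Motion is accurate. Descend and grip the cake.

```bash
python3 -m inch '[[[100,0,0,50,0,0,0],[100,0,0,50,0,0,0],[100,0,0,35,0,0,0],[100,0,0,20,0,0,0],[100,0,0,0,0,0,0],[20,0,0,0,0,0,0],[20,0,0,0,0,0,0],[20,0,0,0,0,0,0]]]' 30;python3 -m inch '[[[20,0,0,0,0,0,0],[20,0,0,0,0,0,0],[20,0,0,0,0,0,0],[20,0,0,0,0,0,0]]]' ; python3 d.py .607 -.0905 .115 -2.7
```

```text
time: 4.92
ee_pos: [0.4539, -0.1837, 0.0037]
tcp_rot: [180.0, -0.1, -2.7]
wrist_force: [0.0, -0.6, -0.1]
opening: 0.0324
grasp_force: 0.0
time: 5.42
ee_pos: [0.4534, -0.1834, 0.0027]
tcp_rot: [-180.0, 0.0, -2.7]
wrist_force: [-0.9, -0.1, -0.4]
opening: 0.0169
grasp_force: 0.0
shift mm [ 149.  -100.  -112.3] turn [-0.  0. -0.] | t 5.42 open 16.9 F 0.0 w [-0.9 -0.1 -0.4] z [ 0.4534 -0.1834  0.0027]
```

The fingers closed to 17 mm, so there is nothing between them. I'll look.

```bash
python3 - <<'E'
from h import *
C={n:viewer.camera(n) for n in("top","scene")}
a=cv2.resize(C["top"]["pixels"][195:275,335:442,::-1],(800,600),interpolation=cv2.INTER_CUBIC)[:300*2]
b=cv2.resize(C["scene"]["pixels"][160:240,350:457,::-1],(400,300),interpolation=cv2.INTER_CUBIC)
cv2.imwrite("pics/g1.png",np.vstack([np.hstack([cv2.resize(a,(400,300)),b])]))
print(proj(C["scene"],[.4534,-.1834,.0027]),proj(C["top"],[.4534,-.1834,.0027]))
E
```

```text
[395.06667184 207.09747562] [373.34799401 242.30668676]
```

View pics/g1.png

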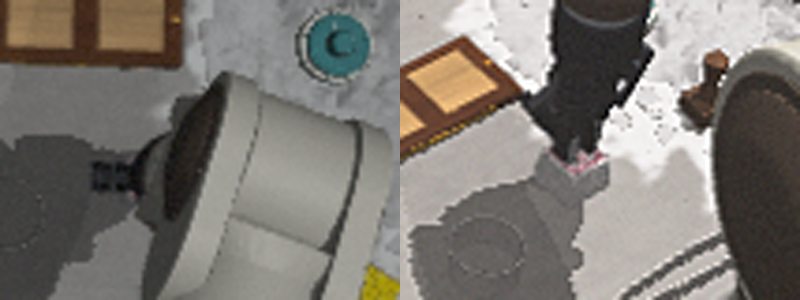

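```bash
python3 - <<'E'
from h import *
c=viewer.camera("scene")
cv2.imwrite("pics/g2.png",cv2.resize(c["pixels"][175:225,365:431,::-1],(792,600),interpolation=cv2.INTER_NEAREST))
print(bot.get_obs()["q"])
E
```

```text
[-2.20215075e+01 -2.49212591e+00 -1.91498700e+01  7.33417759e+01
 -1.15980203e-03  1.60694055e+02]
```

View pics/g2.png

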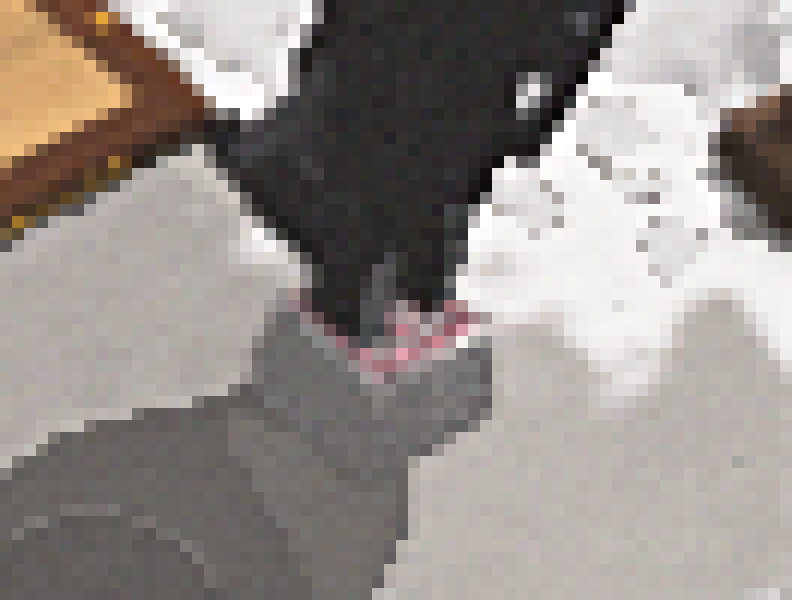

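The fingers seem to end at the cake's top face although the TCP reads z=3 mm, with no contact force. I'll raise the arm and compare where the tip shows with its projected TCP.

```bash
python3 -m inch '[[[20,0,0,-40,0,0,0],[20,0,0,-40,0,0,0],[20,0,0,0,0,0,0]]]'; python3 - <<'E'
from h import *
c=viewer.camera("scene"); o=bot.get_obs(); p=proj(c,o["ee_pos"]); print(o["ee_pos"],p, o["q"])
im=c["pixels"][155:225,355:447,::-1].copy()
im=cv2.resize(im,(788,600),interpolation=cv2.INTER_CUBIC)
k=788/92
for dz in(0,.02,.04):
    q=proj(c,o["ee_pos"]+[0,0,dz]); cv2.circle(im,tuple(int(v) for v in (q-[355,155]+.5)*k),4,(0,255,0) if dz==0 else (255,128,0),-1)
cv2.imwrite("pics/g3.png",im)
E
```

```text
time: 5.95
ee_pos: [0.4551, -0.1841, 0.086]
tcp_rot: [179.9, -0.3, -2.7]
wrist_force: [-0.5, -0.2, -1.7]
opening: 0.0173
grasp_force: 0.0
[ 0.45423916 -0.18374475  0.08397002] [398.07198698 189.54038571] [-2.20237398e+01 -4.12758327e+00 -1.16624661e+01  8.23191540e+01
 -2.07532384e-04  1.60694812e+02]
```

View pics/g3.png

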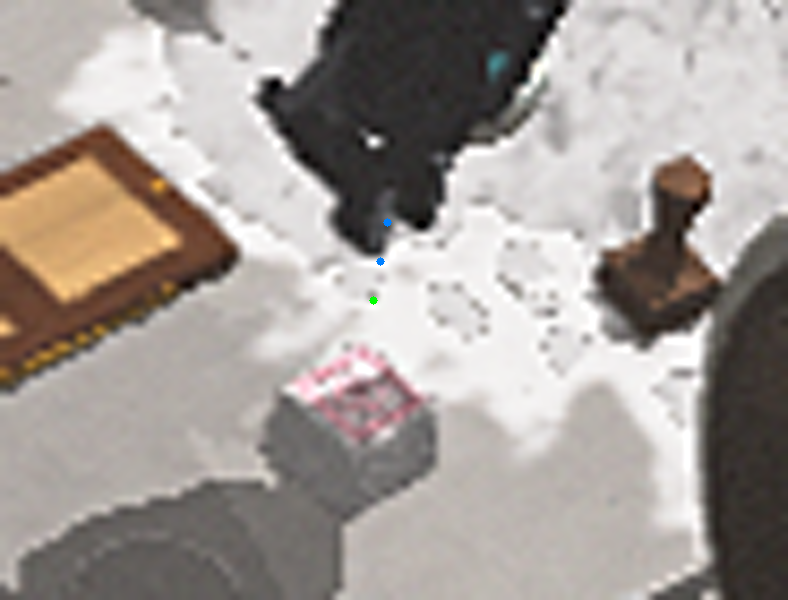

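The real fingertips sit about 30 mm above the reported TCP (green dot). I'll find the offset by touching bare table gently beside the cake.

```bash
python3 -m inch '[[[20,0,40,20,0,0,0],[20,0,38,20,0,0,0],[20,0,0,20,0,0,0],[20,0,0,15,0,0,0],[20,0,0,5,0,0,0],[20,0,0,5,0,0,0],[20,0,0,4,0,0,0],[20,0,0,0,0,0,0]]]' ; python3 d.py .4535 -.26 0 -2.7;  python3 -m inch '[[[20,0,0,4,0,0,0],[20,0,0,4,0,0,0],[20,0,0,4,0,0,0],[20,0,0,0,0,0,0]]]'
```

```text
time: 7.0
ee_pos: [0.4498, -0.2612, -0.0061]
tcp_rot: [180.0, -0.0, -2.7]
wrist_force: [0.4, -0.0, -0.4]
opening: 0.0169
grasp_force: 0.0
shift mm [ 3.6 -1.4 -6.1] turn [ 0. -0. -0.] | t 7.0 open 16.9 F 0.0 w [ 0.4 -0.  -0.4] z [ 0.4498 -0.2612 -0.0061]
time: 7.5
ee_pos: [0.4494, -0.2612, -0.0187]
tcp_rot: [-180.0, 0.0, -2.7]
wrist_force: [-0.8, -0.1, 0.6]
opening: 0.017
grasp_force: 0.0
```

```bash
python3 -m inch '[[[20,0,0,3,0,0,0],[20,0,0,3,0,0,0],[20,0,0,0,0,0,0]]]';  python3 -m inch '[[[20,0,0,2,0,0,0],[20,0,0,2,0,0,0],[20,0,0,0,0,0,0]]]';python3 -m inch '[[[20,0,0,2,0,0,0],[20,0,0,0,0,0,0]]]'
```

```text
time: 7.88
ee_pos: [0.4495, -0.2612, -0.0245]
tcp_rot: [-180.0, 0.0, -2.7]
wrist_force: [-0.6, 0.5, 0.1]
opening: 0.0176
grasp_force: 0.0
time: 8.25
ee_pos: [0.4496, -0.2613, -0.0284]
tcp_rot: [-180.0, 0.0, -2.7]
wrist_force: [-0.3, -0.9, 0.5]
opening: 0.0171
grasp_force: 0.0
time: 8.5
ee_pos: [0.4496, -0.2613, -0.0304]
tcp_rot: [-180.0, 0.0, -2.7]
wrist_force: [0.1, -0.2, 0.1]
opening: 0.0174
grasp_force: 0.0
```

```bash
python3 -m inch '[[[20,0,0,2,0,0,0],[20,0,0,0,0,0,0]]]';  python3 -m inch '[[[20,0,0,2,0,0,0],[20,0,0,0,0,0,0]]]';python3 -m inch '[[[20,0,0,1.5,0,0,0],[20,0,0,0,0,0,0]]]';python3 - <<'E'
from h import *
o=bot.get_obs(); im=None
c=viewer.camera("scene"); 
im=cv2.resize(c["pixels"][155:225,355:447,::-1],(788,600),interpolation=cv2.INTER_CUBIC);k=788/92
q=proj(c,[*o["ee_pos"][:2],0]); cv2.circle(im,tuple(int(v) for v in (q-[355,155]+.5)*k),4,(0,255,0),-1)
cv2.imwrite("pics/g4.png",im)
E
```

```text
time: 8.75
ee_pos: [0.4496, -0.2613, -0.0324]
tcp_rot: [-180.0, 0.0, -2.7]
wrist_force: [-0.1, -1.0, -0.3]
opening: 0.017
grasp_force: 0.0
time: 9.0
ee_pos: [0.4499, -0.2614, -0.0332]
tcp_rot: [180.0, -0.0, -2.7]
wrist_force: [-4.0, 1.5, 8.4]
opening: 0.0171
grasp_force: 4.5
time: 9.25
ee_pos: [0.4499, -0.2615, -0.0333]
tcp_rot: [180.0, -0.1, -2.7]
wrist_force: [-9.1, 4.9, 21.6]
opening: 0.0169
grasp_force: 11.2
```

View pics/g4.png

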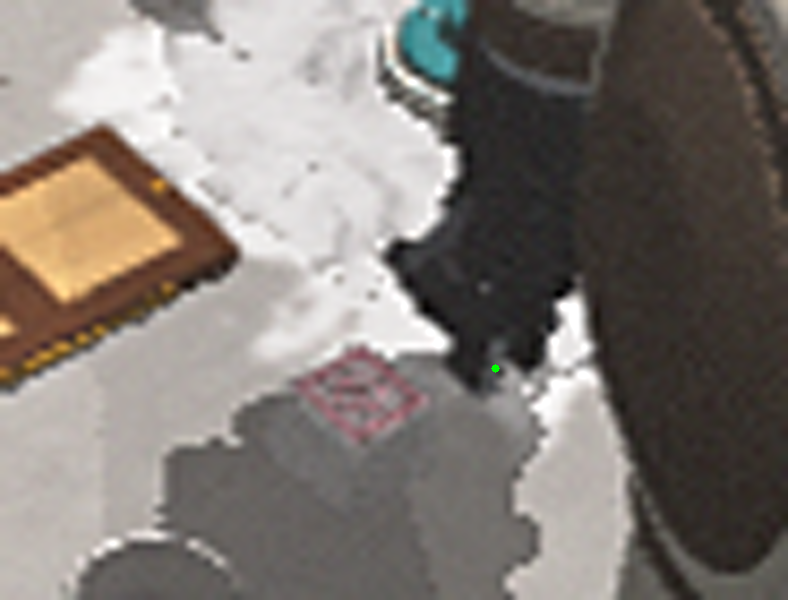

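Tips touch the table at a reported z of -33 mm, so the real tips are 33 mm higher than reported, and lateral agreement is good. I rise, return over the cake and grip with that correction.

```bash
python3 -m inch '[[[20,0,0,-40,0,0,0],[100,0,0,-40,0,0,0],[100,0,0,-20,0,0,0],[100,0,0,0,0,0,0]]]';python3 d.py .4535 -.183 -.034 -2.7
```

```text
time: 9.8
ee_pos: [0.4506, -0.2618, 0.0657]
tcp_rot: [179.9, -0.2, -2.7]
wrist_force: [0.2, 0.2, -0.3]
opening: 0.0708
grasp_force: 0.0
shift mm [ -1.1 -79.   99.6] turn [ 0.1 -0.2 -0. ] | t 9.8 open 70.8 F 0.0 w [ 0.2  0.2 -0.3] z [ 0.4506 -0.2618  0.0657]
```

```bash
python3 -m inch '[[[100,0,-40,0,0,0,0],[100,0,-39,0,0,0,0],[100,0,0,0,0,0,0],[100,0,0,40,0,0,0],[100,0,0,30,0,0,0],[100,0,0,20,0,0,0],[100,0,0,8,0,0,0],[100,0,0,0,0,0,0]]]';python3 -m inch '[[[50,0,0,0,0,0,0],[50,0,0,0,0,0,0],[50,0,0,0,0,0,0],[50,0,0,0,0,0,0],[50,0,0,0,0,0,0]]]' 30; python3 d.py .607 -.0905 .07 -2.7
```

```text
time: 10.8
ee_pos: [0.453, -0.1826, -0.0343]
tcp_rot: [-180.0, 0.1, -2.7]
wrist_force: [-0.6, 0.0, -0.3]
opening: 0.0857
grasp_force: 0.0
time: 11.42
ee_pos: [0.454, -0.1828, -0.0326]
tcp_rot: [180.0, -0.1, -2.7]
wrist_force: [-1.3, -0.4, 5.0]
opening: 0.0486
grasp_force: 31.2
shift mm [ 148.6  -99.3 -102.4] turn [ 0.  -0.1 -0. ] | t 11.43 open 48.6 F 31.2 w [-1.3 -0.4  5. ] z [ 0.454  -0.1828 -0.0326]
```

```bash
python3 -m inch '[[[50,0,0,-30,0,0,0],[50,0,0,-40,0,0,0],[50,37,-25,-10,0,0,0],[50,37,-25,0,0,0,0],[50,37,-25,0,0,0,0],[50,37,-24,0,0,0,0],[50,0,0,0,0,0,0],[50,0,0,0,0,0,0]]]'; python3 d.py .607 -.0905 -.019 -2.7
```

```text
time: 12.42
ee_pos: [0.6056, -0.0905, 0.0461]
tcp_rot: [180.0, 0.0, -2.7]
wrist_force: [-0.8, -0.0, -0.1]
opening: 0.0481
grasp_force: 31.6
shift mm [ 1.4 -0.1 65.1] turn [0. 0. 0.] | t 12.43 open 48.1 F 31.6 w [-0.8 -0.  -0.1] z [ 0.6056 -0.0905  0.0461]
```

```bash
python3 - <<'E'
from h import *
C={n:viewer.camera(n) for n in("top","scene")}
a=cv2.resize(C["top"]["pixels"][160:230,290:390,::-1],(400,280),interpolation=cv2.INTER_CUBIC)
b=cv2.resize(C["scene"]["pixels"][150:230,295:395,::-1],(400,320),interpolation=cv2.INTER_CUBIC)
cv2.imwrite("pics/g5.png",np.hstack([cv2.resize(a,(400,320)),b]))
E
```

```text
(no output)
```

View pics/g5.png

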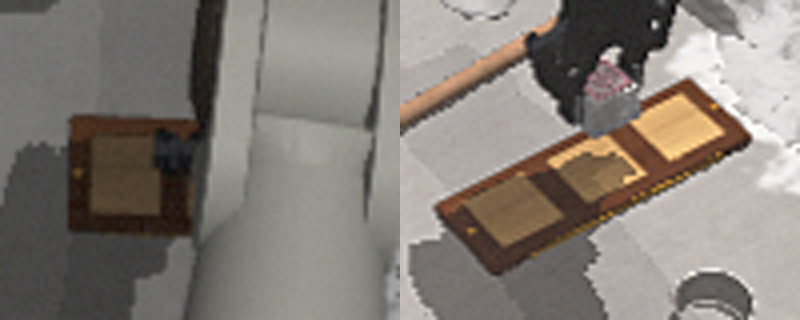

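The cake is held above the middle square. Lower and release.

```bash
python3 -m inch '[[[50,1,0,30,0,0,0],[50,0,0,20,0,0,0],[50,0,0,8,0,0,0],[50,0,0,4,0,0,0],[50,0,0,1.5,0,0,0],[50,0,0,0,0,0,0]]]'
```

```text
time: 13.28
ee_pos: [0.6073, -0.0906, -0.0167]
tcp_rot: [180.0, -0.0, -2.7]
wrist_force: [0.1, 0.5, -0.2]
opening: 0.0484
grasp_force: 31.6
```

```bash
python3 -m inch '[[[50,0,0,2,0,0,0],[50,0,0,0,0,0,0]]]';python3 -m inch '[[[50,0,0,1.5,0,0,0],[50,0,0,0,0,0,0]]]'
```

```text
time: 13.52
ee_pos: [0.607, -0.0906, -0.0192]
tcp_rot: [180.0, -0.0, -2.7]
wrist_force: [-0.1, 0.2, -1.2]
opening: 0.0485
grasp_force: 31.6
time: 13.78
ee_pos: [0.6071, -0.0906, -0.0205]
tcp_rot: [180.0, -0.0, -2.7]
wrist_force: [-1.1, 0.1, 1.5]
opening: 0.0486
grasp_force: 31.9
```

```bash
python3 -m inch '[[[80,0,0,0,0,0,0],[80,0,0,0,0,0,0],[80,0,0,0,0,0,0],[80,0,0,-20,0,0,0],[80,0,0,-40,0,0,0],[80,0,0,-50,0,0,0],[80,0,0,0,0,0,0]]]'; python3 d.py .4375 -.333 .002 -2.7
```

```text
time: 14.65
ee_pos: [0.6095, -0.091, 0.0957]
tcp_rot: [180.0, -0.5, -2.7]
wrist_force: [0.5, 0.7, 0.7]
opening: 0.0684
grasp_force: 0.0
shift mm [-161.1  249.8   92.5] turn [ 0.  -0.5 -0. ] | t 14.65 open 68.4 F 0.0 w [0.5 0.7 0.7] z [ 0.6095 -0.091   0.0957]
```

```bash
python3 -m inch '[[[80,-27,41,0,0,0,0],[80,-27,42,0,0,0,0],[80,-27,41,0,0,0,0],[80,-27,42,0,0,0,0],[80,-27,41,0,0,0,0],[80,-26,42,0,0,0,0],[80,0,0,0,0,0,0],[80,0,0,0,0,0,0]]]'; python3 d.py .4375 -.333 .002 -2.7
python3 - <<'E'
from h import *
C={n:viewer.camera(n) for n in("top","scene")}
a=cv2.resize(C["top"]["pixels"][170:270,320:445,::-1],(400,320),interpolation=cv2.INTER_CUBIC)
b=cv2.resize(C["scene"]["pixels"][130:230,325:450,::-1],(400,320),interpolation=cv2.INTER_CUBIC)
cv2.imwrite("pics/g6.png",np.hstack([a,b]))
E
```

```text
time: 15.65
ee_pos: [0.4344, -0.3316, 0.0896]
tcp_rot: [-180.0, -0.0, -2.8]
wrist_force: [0.0, -0.6, 0.0]
opening: 0.0688
grasp_force: 0.0
shift mm [ 3.2  1.3 87.6] turn [-0.  -0.  -0.1] | t 15.65 open 68.8 F 0.0 w [ 0.  -0.6  0. ] z [ 0.4344 -0.3316  0.0896]
```

View pics/g6.png

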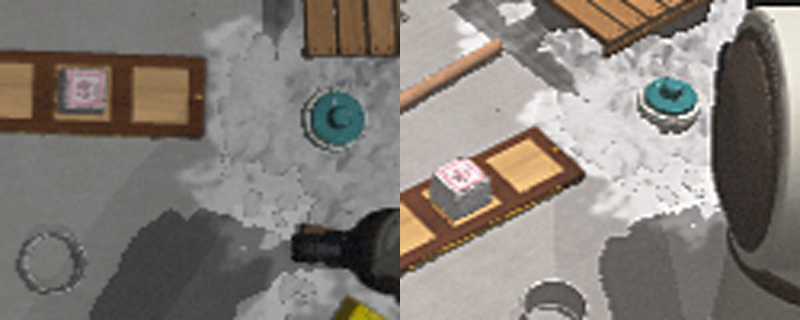

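The cake stands centred on the middle square. Now the dark stamp: lower and grip.

```bash
python3 -m inch '[[[80,3,1,30,0,0,0],[80,0,0,30,0,0,0],[80,0,0,20,0,0,0],[80,0,0,8,0,0,0],[15,0,0,0,0,0,0],[15,0,0,0,0,0,0],[15,0,0,0,0,0,0],[15,0,0,0,0,0,0]]]' 25; python3 -m inch '[[[15,0,0,0,0,0,0],[15,0,0,0,0,0,0],[15,0,0,0,0,0,0]]]';python3 d.py .6115 -.0055 .1 -2.7
```

```text
time: 16.75
ee_pos: [0.4377, -0.3332, 0.0021]
tcp_rot: [180.0, -0.1, -2.7]
wrist_force: [0.6, -0.2, 4.1]
opening: 0.0223
grasp_force: 24.3
time: 17.12
ee_pos: [0.4377, -0.3332, 0.002]
tcp_rot: [180.0, -0.1, -2.7]
wrist_force: [0.3, -0.6, 5.4]
opening: 0.0226
grasp_force: 24.2
shift mm [ 158.1 -335.5  -98.1] turn [ 0.  -0.1 -0. ] | t 17.12 open 22.6 F 24.2 w [ 0.3 -0.6  5.4] z [ 0.4377 -0.3332  0.002 ]
```

```bash
python3 -m inch '[[[15,0,0,-25,0,0,0],[15,0,0,-40,0,0,0],[15,0,0,-33,0,0,0],[15,19,-41,0,0,0,0],[15,20,-42,0,0,0,0],[15,20,-42,0,0,0,0],[15,20,-42,0,0,0,0],[15,20,-42,0,0,0,0]]]'; python3 -m inch '[[[15,20,-42,0,0,0,0],[15,20,-42,0,0,0,0],[15,19,-42,0,0,0,0],[15,0,0,0,0,0,0],[15,0,0,0,0,0,0]]]';python3 d.py .6115 -.0055 .014 -2.7
```

```text
time: 18.12
ee_pos: [0.5464, -0.1273, 0.0989]
tcp_rot: [-180.0, 0.0, -2.7]
wrist_force: [1.2, -0.1, -0.2]
opening: 0.0228
grasp_force: 24.7
time: 18.75
ee_pos: [0.6102, -0.0162, 0.0988]
tcp_rot: [-179.6, 0.1, -1.7]
wrist_force: [-0.0, 0.2, 0.2]
opening: 0.0226
grasp_force: 24.8
shift mm [  1.1 -10.1  84.9] turn [-0.4  0.1  1. ] | t 18.75 open 22.6 F 24.8 w [-0.   0.2  0.2] z [ 0.6102 -0.0162  0.0988]
```

Joint 6 is at its limit with this yaw. I'll turn the tool by 90° about its axis (the handle is round) and use that for the rest of the job.

```bash
python3 -m inch '[[[15,0,0,0,0,0,-10],[15,0,0,0,0,0,-10],[15,0,0,0,0,0,-10],[15,0,0,0,0,0,-10],[15,0,0,0,0,0,-10],[15,0,0,0,0,0,-10],[15,0,0,0,0,0,-10],[15,0,0,0,0,0,-10]]]'; python3 -m inch '[[[15,0,0,0,0,0,-8],[15,0,0,0,0,0,0]]]';python3 d.py .6115 -.0055 .014 87.3
```

```text
time: 19.75
ee_pos: [0.6101, -0.0173, 0.0994]
tcp_rot: [-179.9, -0.4, 78.5]
wrist_force: [0.5, -0.3, -0.9]
opening: 0.0227
grasp_force: 24.8
time: 20.0
ee_pos: [0.6102, -0.0171, 0.0994]
tcp_rot: [-180.0, -0.4, 86.2]
wrist_force: [-0.6, 0.8, -0.6]
opening: 0.0223
grasp_force: 24.8
shift mm [11.   0.5 85.5] turn [-0.  -0.4 -1.1] | t 20.0 open 22.3 F 24.8 w [-0.6  0.8 -0.6] z [ 0.6102 -0.0171  0.0994]
```

```bash
python3 -m inch '[[[15,11,0,0,0,-0.4,-1.1],[15,0,0,30,0,0,0],[15,0,0,30,0,0,0],[15,0,0,15,0,0,0],[15,0,0,6,0,0,0],[15,0,0,0,0,0,0],[15,0,0,0,0,0,0]]]';python3 d.py .6115 -.0055 .014 87.3
```

```text
time: 20.88
ee_pos: [0.6121, -0.0049, 0.0196]
tcp_rot: [179.9, -0.1, 87.4]
wrist_force: [0.0, -0.7, -0.3]
opening: 0.0225
grasp_force: 24.8
shift mm [-0.6 -0.5  5.6] turn [ 0.1 -0.1  0.1] | t 20.88 open 22.5 F 24.8 w [ 0.  -0.7 -0.3] z [ 0.6121 -0.0049  0.0196]
```

```bash
python3 -m inch '[[[15,-0.5,-0.5,3.5,0,0,0],[15,0,0,0,0,0,0]]]';python3 -m inch '[[[15,0,0,1.5,0,0,0],[15,0,0,0,0,0,0]]]';python3 -m inch '[[[15,0,0,1,0,0,0],[15,0,0,0,0,0,0]]]'
```

```text
time: 21.12
ee_pos: [0.6108, -0.0055, 0.0148]
tcp_rot: [-180.0, -0.1, 87.4]
wrist_force: [0.3, 0.6, -0.4]
opening: 0.0224
grasp_force: 24.8
time: 21.38
ee_pos: [0.6113, -0.0055, 0.014]
tcp_rot: [180.0, -0.1, 87.4]
wrist_force: [-0.2, 0.9, 4.7]
opening: 0.0224
grasp_force: 24.9
time: 21.62
ee_pos: [0.6119, -0.0055, 0.0137]
tcp_rot: [179.9, -0.1, 87.4]
wrist_force: [1.0, -0.1, 8.1]
opening: 0.0223
grasp_force: 24.3
```

Contact. Release, rise and go to the pale stamp.

```bash
python3 -m inch '[[[70,0,0,0,0,0,0],[70,0,0,0,0,0,0],[70,0,0,0,0,0,0],[70,0,0,-20,0,0,0],[70,0,0,-40,0,0,0],[70,0,0,-25,0,0,0],[70,0,0,0,0,0,0]]]';python3 d.py .440 .077 .002 87.3
```

```text
time: 22.5
ee_pos: [0.612, -0.0055, 0.0994]
tcp_rot: [179.8, -0.1, 87.4]
wrist_force: [0.5, 0.6, -0.5]
opening: 0.06
grasp_force: 0.0
shift mm [  74.5 -175.9   96.9] turn [ 0.2 -0.1  0.1] | t 22.5 open 60.0 F 0.0 w [ 0.5  0.6 -0.5] z [ 0.612  -0.0055  0.0994]
```

```bash
python3 -m inch '[[[70,15,-35,0,0,0,0],[70,15,-35,0,0,0,0],[70,15,-35,0,0,0,0],[70,15,-35,0,0,0,0],[70,15,-36,0,0,0,0],[70,0,0,0,0,0,0],[70,0,0,0,0,0,0]]]';python3 d.py .440 .077 .002 87.3
python3 - <<'E'
from h import *
C={n:viewer.camera(n) for n in("top","scene")}
a=cv2.resize(C["top"]["pixels"][170:270,265:390,::-1],(400,320),interpolation=cv2.INTER_CUBIC)
b=cv2.resize(C["scene"]["pixels"][165:265,285:410,::-1],(400,320),interpolation=cv2.INTER_CUBIC)
cv2.imwrite("pics/g7.png",np.hstack([a,b]))
E
```

```text
time: 23.38
ee_pos: [0.4386, 0.0773, 0.0969]
tcp_rot: [-180.0, -0.0, 87.4]
wrist_force: [-0.9, 1.1, -1.2]
opening: 0.0599
grasp_force: 0.0
shift mm [-0.3  1.4 94.9] turn [-0.  -0.   0.1] | t 23.38 open 59.9 F 0.0 w [-0.9  1.1 -1.2] z [0.4386 0.0773 0.0969]
```

View pics/g7.png

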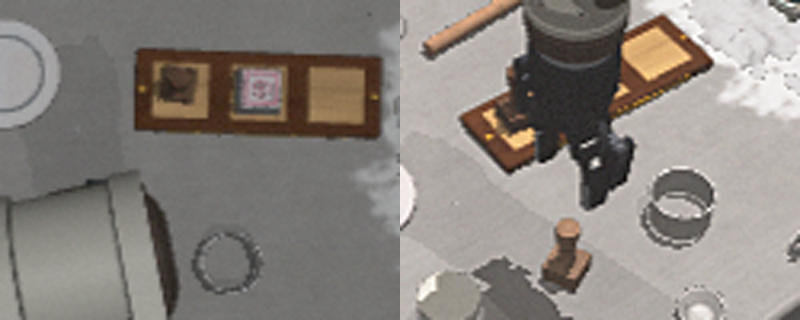

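Dark stamp stands upright about 5 mm off its square's centre, the cake is centred, and the pale stamp waits at scene crop (568,250). Descend and grip.

```bash
python3 -m inch '[[[70,0,1,30,0,0,0],[70,0,0,30,0,0,0],[70,0,0,25,0,0,0],[70,0,0,10,0,0,0],[15,0,0,0,0,0,0],[15,0,0,0,0,0,0],[15,0,0,0,0,0,0],[15,0,0,0,0,0,0]]]' 25; python3 -m inch '[[[15,0,0,0,0,0,0],[15,0,0,0,0,0,0]]]';python3 d.py .6025 -.1755 .1 87.3
```

```text
time: 24.48
ee_pos: [0.4402, 0.0775, 0.0035]
tcp_rot: [179.9, -0.1, 87.4]
wrist_force: [-0.9, -0.7, 5.0]
opening: 0.0222
grasp_force: 24.8
time: 24.72
ee_pos: [0.4402, 0.0775, 0.0036]
tcp_rot: [179.9, -0.1, 87.4]
wrist_force: [0.2, -0.3, 6.1]
opening: 0.0221
grasp_force: 24.8
shift mm [-245.3  173.6  -96.4] turn [ 0.1 -0.1  0.1] | t 24.73 open 22.1 F 24.8 w [ 0.2 -0.3  6.1] z [0.4402 0.0775 0.0036]
```

```bash
python3 -m inch '[[[15,0,0,-25,0,0,0],[15,0,0,-40,0,0,0],[15,0,0,-31,0,0,0],[15,-35,25,0,0,0,0],[15,-35,25,0,0,0,0],[15,-35,25,0,0,0,0],[15,-35,25,0,0,0,0],[15,-35,25,0,0,0,0]]]'; python3 -m inch '[[[15,-35,25,0,0,0,0],[15,-35,24,0,0,0,0],[15,0,0,0,0,0,0],[15,0,0,0,0,0,0]]]';python3 d.py .6025 -.1755 .0155 87.3
```

```text
time: 25.72
ee_pos: [0.557, -0.1044, 0.0982]
tcp_rot: [-180.0, -0.1, 87.4]
wrist_force: [0.3, 0.9, -0.7]
opening: 0.0219
grasp_force: 24.8
time: 26.22
ee_pos: [0.6019, -0.175, 0.0978]
tcp_rot: [-179.9, -0.1, 87.4]
wrist_force: [-1.0, 0.3, -0.8]
opening: 0.0221
grasp_force: 24.9
shift mm [-0.6  0.7 82.3] turn [-0.1 -0.1  0.1] | t 26.23 open 22.1 F 24.9 w [-1.   0.3 -0.8] z [ 0.6019 -0.175   0.0978]
```

```bash
python3 -m inch '[[[15,0,0,30,0,0,0],[15,0,0,30,0,0,0],[15,0,0,14,0,0,0],[15,0,0,5,0,0,0],[15,0,0,0,0,0,0],[15,0,0,2,0,0,0],[15,0,0,0,0,0,0]]]';python3 -m inch '[[[15,0,0,1,0,0,0],[15,0,0,0,0,0,0]]]'; python3 -m inch '[[[15,0,0,1,0,0,0],[15,0,0,0,0,0,0]]]'
```

```text
time: 27.1
ee_pos: [0.6025, -0.1753, 0.0178]
tcp_rot: [180.0, -0.0, 87.4]
wrist_force: [-1.0, -0.0, -1.0]
opening: 0.0216
grasp_force: 24.9
time: 27.35
ee_pos: [0.6022, -0.1752, 0.0162]
tcp_rot: [-180.0, -0.1, 87.4]
wrist_force: [0.5, -1.0, -1.0]
opening: 0.0221
grasp_force: 24.9
time: 27.6
ee_pos: [0.6024, -0.1753, 0.0156]
tcp_rot: [180.0, -0.0, 87.4]
wrist_force: [-1.7, 0.5, 3.0]
opening: 0.0224
grasp_force: 25.1
```

```bash
python3 -m inch '[[[70,0,0,0,0,0,0],[70,0,0,0,0,0,0],[70,0,0,0,0,0,0],[70,0,0,-20,0,0,0],[100,0,0,-40,0,0,0],[100,0,0,-25,0,0,0],[100,0,0,0,0,0,0]]]';python3 - <<'E'
from h import *
C={n:viewer.camera(n) for n in("top","scene")}
t=C["top"]["pixels"]; s=C["scene"]["pixels"]
k=5
a=cv2.resize(t[170:225,240:300,::-1],(400,367),interpolation=cv2.INTER_CUBIC)
b=cv2.resize(s[205:260,240:300,::-1],(400,367),interpolation=cv2.INTER_CUBIC)
cv2.imwrite("pics/g8.png",np.hstack([a,b]))
for n in C:
    v=cv2.cvtColor(C[n]["pixels"],cv2.COLOR_RGB2GRAY); u0,v0=(267,193) if n=="top" else (271,228)
    h=24; w=v[v0-h:v0+h,u0-h:u0+h]; m=np.uint8(w>np.median(v[165:170,:].mean())+0) if 0 else None
    th,m=cv2.threshold(w,0,255,cv2.THRESH_OTSU); cs,_=cv2.findContours(m,cv2.RETR_EXTERNAL,cv2.CHAIN_APPROX_NONE); c=max(cs,key=cv2.contourArea)
    e=cv2.fitEllipse(cv2.convexHull(c)); q=np.array(e[0])+[u0-h,v0-h]; print(n,th,e,q,at(C[n],q,.008))
E
python3 d.py .449 .204 .0 87.3
```

```text
time: 28.48
ee_pos: [0.6037, -0.1757, 0.104]
tcp_rot: [179.7, 0.0, 87.4]
wrist_force: [0.2, -0.1, 0.5]
opening: 0.0857
grasp_force: 0.0
top 142.0 ((23.22429847717285, 23.476511001586914), (33.22968673706055, 33.56420135498047), 92.14118957519531) [266.22429848 192.476511  ] [0.63527165 0.18487134]
scene 213.0 ((23.406627655029297, 22.329700469970703), (28.901323318481445, 37.95661926269531), 81.570556640625) [270.40662766 226.32970047] [0.6332728  0.18479835]
shift mm [ 371.9 -170.3  100.8] turn [ 0.  -0.   0.1] | t 28.57 open 85.5 F 0.0 w [ 1.   0.3 -0.3] z [ 0.6024 -0.1753  0.1006]
```

View pics/g8.png

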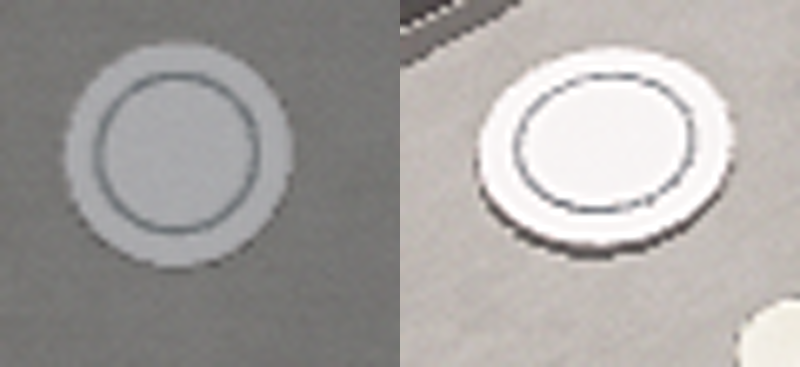

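```bash
python3 -m inch '[[[100,46,-21,0,0,0,-2.7],[100,46,-22,0,0,0,0],[100,46,-22,0,0,0,0],[100,46,-22,0,0,0,0],[100,46,-22,0,0,0,0],[100,46,-22,0,0,0,0],[100,46,-22,0,0,0,0],[100,46,-20,0,0,0,0]]]'; python3 -m inch '[[[100,0,0,0,0,0,0],[100,0,0,0,0,0,0]]]';python3 d.py .4493 .204 -.026 90
```

```text
time: 29.58
ee_pos: [0.4292, 0.1944, 0.0997]
tcp_rot: [-179.9, -0.0, 90.1]
wrist_force: [0.8, 0.3, -0.3]
opening: 0.0856
grasp_force: 0.0
time: 29.82
ee_pos: [0.4303, 0.193, 0.0999]
tcp_rot: [-179.9, -0.0, 90.2]
wrist_force: [1.1, 0.4, 1.0]
opening: 0.0852
grasp_force: 0.0
shift mm [ 10.9  19.1 125.9] turn [-0.1 -0.   0.2] | t 29.82 open 85.2 F 0.0 w [1.1 0.4 1. ] z [0.4303 0.193  0.0999]
```

```bash
python3 -m inch '[[[100,11,19,0,0,0,0],[100,0,0,40,0,0,0],[100,0,0,40,0,0,0],[100,0,0,30,0,0,0],[100,0,0,16,0,0,0],[100,0,0,0,0,0,0],[100,0,0,0,0,0,0]]]';python3 d.py .4493 .204 -.026 90; python3 -m inch '[[[50,0,0,0,0,0,0],[50,0,0,0,0,0,0],[50,0,0,0,0,0,0],[50,0,0,0,0,0,0],[50,0,0,0,0,0,0],[50,0,0,0,0,0,0]]]' 40;python3 d.py .634 .185 .08 90
```

```text
time: 30.7
ee_pos: [0.4505, 0.2045, -0.0241]
tcp_rot: [179.9, -0.1, 90.1]
wrist_force: [-0.2, -0.9, -0.1]
opening: 0.0856
grasp_force: 0.0
shift mm [-0.5 -1.2  1.9] turn [ 0.1 -0.1  0.1] | t 30.7 open 85.6 F 0.0 w [-0.2 -0.9 -0.1] z [ 0.4505  0.2045 -0.0241]
time: 31.45
ee_pos: [0.4505, 0.205, -0.0239]
tcp_rot: [179.9, -0.1, 90.1]
wrist_force: [-0.2, 0.6, 6.5]
opening: 0.0543
grasp_force: 33.8
shift mm [ -20.2  183.6 -103.5] turn [ 0.1 -0.1  0.1] | t 31.45 open 54.3 F 33.8 w [-0.2  0.6  6.5] z [ 0.4505  0.205  -0.0239]
```

```bash
python3 -m inch '[[[50,0,0,0,0,0,0],[50,0,0,0,0,0,0],[50,0,0,0,0,0,0],[50,0,0,0,0,0,0]]]' 60
```

```text
time: 31.95
ee_pos: [0.4505, 0.205, -0.0238]
tcp_rot: [179.9, -0.1, 90.1]
wrist_force: [-1.4, -0.4, 6.6]
opening: 0.0541
grasp_force: 48.0
```

```bash
python3 -m inch '[[[50,0,0,0,0,0,4],[50,0,0,0,0,0,0],[50,0,0,0,0,0,0]]]' 40;python3 -c "
from h import *;print(bot.get_obs()['torque'])"; python3 -m inch '[[[50,0,0,0,0,0,-4],[50,0,0,0,0,0,-4],[50,0,0,0,0,0,0],[50,0,0,0,0,0,0]]]';python3 -c "
from h import *;print(bot.get_obs()['torque'])"
```

```text
time: 32.33
ee_pos: [0.4506, 0.205, -0.0238]
tcp_rot: [179.9, -0.1, 86.1]
wrist_force: [-0.6, 0.2, 6.3]
opening: 0.054
grasp_force: 47.0
[-0.01441848  0.14049665 -0.08198352]
time: 32.83
ee_pos: [0.4506, 0.2052, -0.0238]
tcp_rot: [179.9, -0.1, 94.1]
wrist_force: [-0.4, 0.8, 6.1]
opening: 0.054
grasp_force: 47.8
[0.11454882 0.16705419 0.09470905]
```

The opening stays at 54 mm while turning, so the jar follows in a firm flat grip. Lift and carry it to the plate.

```bash
python3 -m inch '[[[50,0,0,-25,0,0,0],[50,0,0,-40,0,0,4],[50,0,0,-20,0,0,0],[50,-5,46,0,0,0,0],[50,-5,46,0,0,0,0],[50,-5,46,0,0,0,0],[50,-5,46,0,0,0,0],[50,0,0,0,0,0,0]]]'; python3 -m inch '[[[50,0,0,0,0,0,0]]]';python3 d.py .634 .185 -.0138 90
```

```text
time: 33.83
ee_pos: [0.6356, 0.1841, 0.0576]
tcp_rot: [-179.9, -0.0, 90.0]
wrist_force: [-1.0, 0.6, -1.8]
opening: 0.054
grasp_force: 48.1
time: 33.95
ee_pos: [0.6332, 0.1848, 0.0592]
tcp_rot: [-179.9, -0.0, 90.1]
wrist_force: [-0.8, 0.5, -2.1]
opening: 0.0537
grasp_force: 48.1
shift mm [ 0.2  0.9 73. ] turn [-0.1 -0.   0.1] | t 33.95 open 53.7 F 48.1 w [-0.8  0.5 -2.1] z [0.6332 0.1848 0.0592]
```

```bash
python3 -m inch '[[[50,0,1,30,0,0,0],[50,0,0,25,0,0,0],[50,0,0,12,0,0,0],[50,0,0,3,0,0,0],[50,0,0,0,0,0,0]]]';python3 -m inch '[[[50,0,0,1.5,0,0,0],[50,0,0,0,0,0,0]]]';python3 -m inch '[[[50,0,0,1.5,0,0,0],[50,0,0,0,0,0,0]]]'
```

```text
time: 34.58
ee_pos: [0.6349, 0.1851, -0.0093]
tcp_rot: [179.9, -0.1, 90.1]
wrist_force: [-0.2, -0.4, -1.4]
opening: 0.0542
grasp_force: 48.1
time: 34.83
ee_pos: [0.6349, 0.1849, -0.0114]
tcp_rot: [180.0, -0.1, 90.1]
wrist_force: [-0.4, -0.3, -1.4]
opening: 0.0539
grasp_force: 48.1
time: 35.08
ee_pos: [0.6346, 0.1848, -0.0136]
tcp_rot: [-180.0, -0.1, 90.1]
wrist_force: [-0.1, -1.0, -1.4]
opening: 0.054
grasp_force: 48.1
```

```bash
python3 -m inch '[[[50,0,0,1,0,0,0],[50,0,0,0,0,0,0]]]';python3 -m inch '[[[50,0,0,1,0,0,0],[50,0,0,0,0,0,0]]]'
```

```text
time: 35.33
ee_pos: [0.6347, 0.1849, -0.0137]
tcp_rot: [180.0, -0.1, 90.1]
wrist_force: [-3.5, 0.0, 4.3]
opening: 0.0536
grasp_force: 47.7
time: 35.58
ee_pos: [0.6347, 0.1849, -0.0138]
tcp_rot: [180.0, -0.1, 90.1]
wrist_force: [-6.0, -1.3, 11.2]
opening: 0.0541
grasp_force: 48.2
```

```bash
python3 -m inch '[[[100,0,0,-1,0,0,0],[100,0,0,0,0,0,0],[100,0,0,0,0,0,0],[100,0,0,-30,0,0,0],[100,0,0,-40,0,0,0],[100,0,0,-40,0,0,0],[100,0,0,0,0,0,0]]]';python3 d.py .457 .334 .08 90
```

```text
time: 36.45
ee_pos: [0.6364, 0.1853, 0.0994]
tcp_rot: [179.7, -0.1, 90.1]
wrist_force: [1.6, 0.5, 0.2]
opening: 0.0855
grasp_force: 0.0
shift mm [ 149.1 -179.2   18.8] turn [ 0.3 -0.1  0.1] | t 36.45 open 85.5 F 0.0 w [1.6 0.5 0.2] z [0.6364 0.1853 0.0994]
```

```bash
python3 -m inch '[[[100,29,-35,0,0,0,0],[100,30,-36,0,0,0,0],[100,30,-36,0,0,0,0],[100,30,-36,0,0,0,0],[100,30,-36,0,0,0,0],[100,0,0,0,0,0,0],[100,0,0,0,0,0,0]]]';python3 - <<'E'
from h import *
C={n:viewer.camera(n) for n in("top","scene")}
a=cv2.resize(C["top"]["pixels"][160:260,200:300,::-1],(400,400),interpolation=cv2.INTER_CUBIC)
b=cv2.resize(C["scene"]["pixels"][200:300,220:320,::-1],(400,400),interpolation=cv2.INTER_CUBIC)
cv2.imwrite("pics/g9.png",np.hstack([a,b]))
E
python3 d.py .457 .334 -.028 90
```

```text
time: 37.33
ee_pos: [0.4553, 0.3332, 0.095]
tcp_rot: [-180.0, -0.0, 90.2]
wrist_force: [0.5, -0.2, -1.0]
opening: 0.0852
grasp_force: 0.0
shift mm [  1.3   1.2 123.2] turn [-0.  -0.   0.1] | t 37.42 open 85.6 F 0.0 w [0.1 0.2 0.5] z [0.4559 0.3327 0.0952]
```

View pics/g9.png

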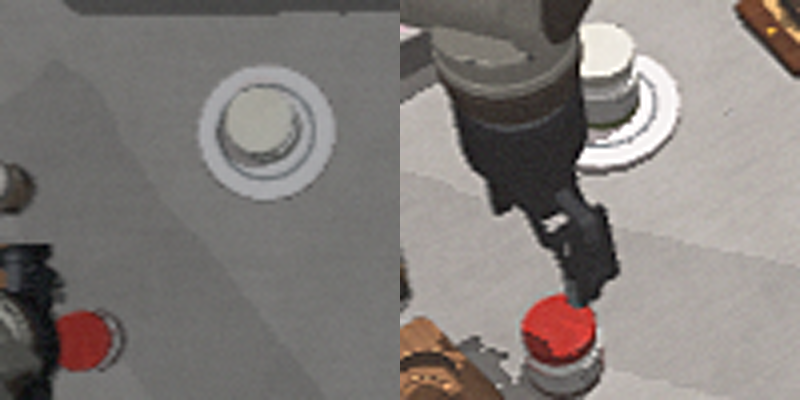

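Cream jar stands on the plate, lid at top-crop (260,119), slightly up-left from parallax. Now grip the red jar.

```bash
python3 -c "
from h import *
c=viewer.camera('top');print(at(c,(264.5,189.25),.072))
for m in finder.mark_of('top','cream_jar_mid')[:2]: print(m['conf'],m['position'],at(c,m['position'],.041))"
python3 -m inch '[[[100,1,1,40,0,0,0],[100,0,0,40,0,0,0],[100,0,0,25,0,0,0],[100,0,0,15,0,0,0],[100,0,0,0,0,0,0],[45,0,0,0,0,0,0],[45,0,0,0,0,0,0],[45,0,0,0,0,0,0]]]' 40; python3 -m inch '[[[45,0,0,0,0,0,0],[45,0,0,0,0,0,0],[45,0,0,0,0,0,0],[45,0,0,0,0,0,3],[45,0,0,0,0,0,-3],[45,0,0,0,0,0,0]]]';python3 d.py .634 .185 .08 90
```

```text
[0.63772549 0.18277315]
0.63 [261.4, 187.8] [0.64730768 0.19709187]
time: 38.52
ee_pos: [0.4571, 0.335, -0.0227]
tcp_rot: [179.9, -0.1, 90.1]
wrist_force: [-0.4, -1.4, 5.6]
opening: 0.0494
grasp_force: 38.2
time: 39.28
ee_pos: [0.4572, 0.3352, -0.0227]
tcp_rot: [179.9, -0.1, 90.2]
wrist_force: [-0.2, 0.0, 4.8]
opening: 0.0496
grasp_force: 38.7
shift mm [-150.4  176.6 -102.8] turn [ 0.1 -0.1  0.2] | t 39.27 open 49.6 F 38.7 w [-0.2  0.   4.8] z [ 0.4572  0.3352 -0.0227]
```

```bash
python3 -m inch '[[[45,0,0,-25,0,0,0],[45,0,0,-45,0,0,0],[45,0,0,-50,0,0,0],[45,-30,35,0,0,0,0],[45,-30,36,0,0,0,0],[45,-30,36,0,0,0,0],[45,-30,36,0,0,0,0],[45,-30,36,0,0,0,0]]]'; python3 -m inch '[[[45,0,0,0,0,0,0],[45,0,0,0,0,0,0]]]';python3 d.py .636 .1845 .0493 90
```

```text
time: 40.28
ee_pos: [0.6368, 0.1837, 0.0958]
tcp_rot: [180.0, -0.1, 90.1]
wrist_force: [0.2, 0.4, -2.5]
opening: 0.0496
grasp_force: 38.7
time: 40.52
ee_pos: [0.6354, 0.1848, 0.0954]
tcp_rot: [-180.0, -0.1, 90.1]
wrist_force: [-0.1, -0.4, -1.0]
opening: 0.0492
grasp_force: 38.9
shift mm [-0.4  0.6 46.1] turn [-0.  -0.1  0.1] | t 40.52 open 49.2 F 38.9 w [-0.1 -0.4 -1. ] z [0.6354 0.1848 0.0954]
```

```bash
python3 -m inch '[[[45,0,0.5,20,0,0,0],[45,0,0,15,0,0,0],[45,0,0,6,0,0,0],[45,0,0,2,0,0,0],[45,0,0,0,0,0,0]]]';python3 -m inch '[[[45,0,0,1.5,0,0,0],[45,0,0,0,0,0,0]]]';python3 -m inch '[[[45,0,0,1,0,0,0],[45,0,0,0,0,0,0]]]';python3 -m inch '[[[45,0,0,1,0,0,0],[45,0,0,0,0,0,0]]]'
```

```text
time: 41.15
ee_pos: [0.6363, 0.185, 0.053]
tcp_rot: [180.0, -0.1, 90.1]
wrist_force: [0.4, -0.5, -1.1]
opening: 0.0497
grasp_force: 38.9
time: 41.4
ee_pos: [0.6363, 0.1848, 0.0512]
tcp_rot: [180.0, -0.1, 90.1]
wrist_force: [-0.3, -1.0, -1.7]
opening: 0.0495
grasp_force: 38.9
time: 41.65
ee_pos: [0.6361, 0.1848, 0.05]
tcp_rot: [-180.0, -0.1, 90.1]
wrist_force: [-0.3, 1.4, -1.8]
opening: 0.0496
grasp_force: 38.9
time: 41.9
ee_pos: [0.6363, 0.1848, 0.0493]
tcp_rot: [180.0, -0.1, 90.1]
wrist_force: [-0.3, 0.1, 0.6]
opening: 0.0495
grasp_force: 38.9
```

```bash
python3 -m inch '[[[45,0,0,0.5,0,0,0],[100,0,0,0,0,0,0],[100,0,0,0,0,0,0],[100,0,0,0,0,0,0],[100,0,0,-20,0,0,0],[100,0,0,-40,0,0,0],[100,0,0,-35,0,0,0],[100,0,0,0,0,0,0]]]';python3 -m inch '[[[100,0,-50,0,0,0,0],[100,0,-50,0,0,0,0],[100,0,-50,0,0,0,0],[100,-40,-30,0,0,0,0],[100,-40,0,0,0,0,0],[100,-40,0,0,0,0,0],[100,0,0,0,0,0,0]]]';python3 - <<'E'
from h import *
C={n:viewer.camera(n) for n in("top","scene")}
a=cv2.resize(C["top"]["pixels"][150:270,190:430,::-1],(800,400),interpolation=cv2.INTER_CUBIC)
s=C["scene"]["pixels"]
b=cv2.resize(s[160:250,245:425,::-1],(400,200),interpolation=cv2.INTER_CUBIC)
b2=cv2.resize(s[195:245,245:345,::-1],(400,200),interpolation=cv2.INTER_CUBIC)
cv2.imwrite("pics/fin.png",np.vstack([a,np.hstack([b,b2])]))
E
```

```text
time: 42.9
ee_pos: [0.6375, 0.1851, 0.147]
tcp_rot: [179.7, -0.1, 90.1]
wrist_force: [0.1, -0.5, 0.2]
opening: 0.0855
grasp_force: 0.0
time: 43.78
ee_pos: [0.456, 0.0624, 0.1428]
tcp_rot: [-180.0, -0.0, 89.9]
wrist_force: [0.5, -0.1, -0.5]
opening: 0.0853
grasp_force: 0.0
```

View pics/fin.png

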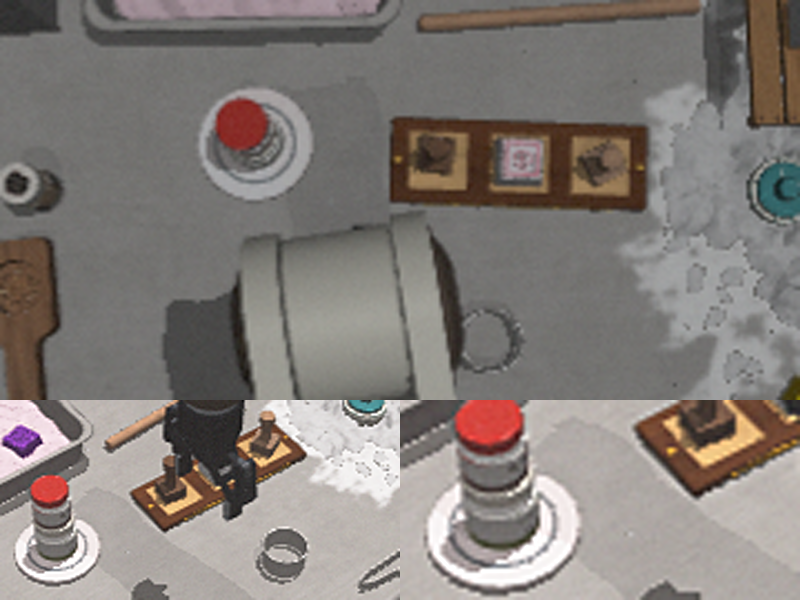

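The red jar stands squarely on the cream jar in the middle of the plate. Cake and both stamps are within about 5 mm of their square centres (top crop 438,155 / 520,160 / 603,160). The timer, ring cutter and spice jar are undisturbed, so I hand in.

```bash
python3 -c "
from h import *
c=viewer.camera('top');print(at(c,(262.1,186.4),.127)); print(bot.job_done())"
```

```text
[0.63923968 0.18339829]
the job is handed in; nothing more can be done
None
```

The job is handed in with the cake, both stamps and the two stacked jars standing in their places and let go, and the three bystanders unmoved in the last pictures; no verdict was returned.

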